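Point and check: shut the open supply valve

ROBOT

A 7-joint arm with a two-finger parallel gripper is mounted at the origin on the work surface. World frame = base frame: x ahead of the robot, y to its left, z up, the work surface at z = 0. Lengths are in m, angles in rad, forces in N, time in s.
With the tool pointing down it reaches from about 0.425 to 0.925 m from the base axis. Payload 6.8 kg.
Tool frame: the origin (TCP) lies between the finger pads, 19 mm behind the fingertips; this is the grasp point; z points along the fingers, y is the line along which they close (so a half turn about z gives the same grasp; the last joint's range is limited). The gripper opens to 85 mm and grips with 20 to 120 N. Pads are 22 mm wide; open, the fingers measure 114 mm over their backs; the gripper's body (76 mm by 85 mm) begins 54 mm behind the grasp point. The pads swing forward as they close: fully open they stand 13 mm farther back than shut.
Start: joints at [-1.258, 0.477, 0.022, 1.555, -0.011, 1.109, -0.083], TCP at [0.276, 0.616, 0.25] pointing down, gripper open.
Joint ranges: [-2.96, 2.96], [-0.34, 2.1], [-1.41, 1.46], [0.24, 2.44], [-1.37, 4.51], [0.17, 1.92], [-2.96, 2.96]. Speed limits (rad/s): [2.39, 2.39, 3.14, 3.14, 3.14, 3.14, 3.14].

INTERFACE

Orientations are given as a rotation vector (axis times angle).
In Python, from bench import r gives the robot as it stands.
- The arm moves only by the tool step_arm, never from a script. Its argument "moves" is a list of rows, each a list of 7 numbers: the shift along the tool's x, y, z in mm, then the turn, a rotation vector about the tool's x, y, z in rad, then the finger opening in mm, from 0 to 85.4. A call has 1 to 8 rows; each row is the pose to reach, as a shift and turn from the pose commanded when the call began, along the tool's axes at that moment; what a row does not reach only later rows make up. A row lasts 1/10 s, in which the tool goes at most 50 mm and 8.59 degrees, less where a joint would pass 70% of its speed; a pose out of reach is approached as far as the arm can. A call with a gripper value outside its range is refused whole. The fingers move at their own pace and stop on an object; "grip_force" is the grip in N (left out, the last holds). Time passes only in rows, so rows that repeat a pose let the fingers close. It gives the time, the measured TCP pose, the force, the opening and the grip force at its end, in the units of the state.
- r.get_obs(): the state, without advancing time (a new reading comes with each control period).
- r.grab_frame(name): name is "scene" or "top"; returns a dict with "image" (384x512x3 uint8, red, green, blue), "depth" (384x512 float32, m along the optical axis (not along the pixel's ray), 0 where there is no reading), "mtx" (3x3 intrinsics, pixels), "rvec" (rotation vector, rad) and "tvec" (3), from world to camera coordinates, as OpenCV has them. Camera axes: x right, y down, z forward; pixel columns grow to the right and rows downward; lengths in m; the calibration is good to about 2 mm. A picture is of the moment at which its call begins.
- r.hand_in(): hands the job in; it is judged then, once.
The state is a dict: "clock": time; "joints": joint angles; "qvel": joint speeds; "tau": joint torques, N m; "tcp_pos": TCP position; "orientation": TCP orientation; "contact_force": force on the tool from outside, world axes, zero at the start; "moment": the same for the moment, N m; "grip_width": finger opening in m; "gripper_force": force on a finger pad.
Only numpy, scipy, OpenCV 4.12 (cv2) and the standard library are available. Lean on these libraries where they do the work, as an engineer would, in place of code of your own. Each camera call takes 0.05 s, during which the arm holds its last target. There are 200 camera calls.

TASK

Of the three pipe valves on the kitchenette worktop, two are shut (lever square across the pipe) and one has been left open (lever more or less along its pipe). Point at the open one first, with the fingertips held still a few centimetres above the nut in the middle of its lever, touching nothing, for two seconds; then push its lever anticlockwise with the fingertips, fully across the pipe to its stop, and point at the same nut again in the same way for two seconds to confirm. Leave the other two valves shut, and leave the bottle, cup and jar standing where they are.

Things in the scene. Friction and masses are not known exactly. Their poses are not given: they have to be found in the camera images.
- open_valve: The valve that is open at the start: one of three like ball valves fixed on the worktop, each on a copper pipe 22 mm thick, 220 mm long, axis 70 mm up, both ends bent down into the worktop (52 mm flanges). Origin: on the worktop under the valve's middle; x along the pipe away from the robot (yaw up to 0.25 rad), z up. Its place among the three (left, middle, right) changes from run to run
- open_valve_hub (a point): top of the steel nut (16 mm wide) in the middle of the open valve's lever, on the lever's turning axis, 126 mm above the worktop; the place to point at. It does not move; axes as the valve's
- open_valve_grip (a point): middle of the black sleeve on the open valve's lever, 75 mm out from the turning axis, 113 mm above the worktop; moves with the lever. The sleeve is 22 mm wide and 14 mm high (106 to 120 mm above the worktop) and runs from 38 to 100 mm out; below it is free space down to the pipe's top at 81 mm
- open_lever (a joint): Open valve's lever, rad: 0 = along the pipe, pointing away from the robot (+x of its valve), open; 1.571 (stop) = across, pointing to its valve's +y (left), shut; grows anticlockwise from above. Starts at 0 to 0.4. Stays where left: friction 0.2 N m, no spring
- shut_valve_a: A valve that is shut: one of three like ball valves fixed on the worktop, each on a copper pipe 22 mm thick, 220 mm long, axis 70 mm up, both ends bent down into the worktop (52 mm flanges). Origin: on the worktop under the valve's middle; x along the pipe away from the robot (yaw up to 0.25 rad), z up. 
- shut_lever_a (a joint): Lever of shut valve a, rad: 0 = along the pipe, pointing away from the robot (+x of its valve), open; 1.571 (stop) = across, pointing to its valve's +y (left), shut; grows anticlockwise from above. Starts at 1.5 or more
- shut_valve_b: The other valve that is shut: one of three like ball valves fixed on the worktop, each on a copper pipe 22 mm thick, 220 mm long, axis 70 mm up, both ends bent down into the worktop (52 mm flanges). Origin: on the worktop under the valve's middle; x along the pipe away from the robot (yaw up to 0.25 rad), z up. 
- shut_lever_b (a joint): Lever of shut valve b, rad: 0 = along the pipe, pointing away from the robot (+x of its valve), open; 1.571 (stop) = across, pointing to its valve's +y (left), shut; grows anticlockwise from above. Starts at 1.5 or more
- soap: loose green washing-up bottle with a red cap, 60 mm across, 150 mm tall, standing beyond the valves; origin at the centre of its underside, z up
- cup: loose white cup without handle, 72 mm across, 90 mm tall, standing beyond the valves; origin at the centre of its underside
- jar: loose glass jar with a steel lid, 68 mm across, 100 mm tall, standing beyond the valves; origin at the centre of its underside
Not all that is in view belongs to the job. Leave any orange look-alike of the jar alone.

How it is judged:
On the way, in this order (a step that is already met when the one before it is completed fails the run):
1. the tool points at the nut of the open valve, still open, from just above and touches nothing for 1.5 s (horizontal distance between the grasp point and open_valve_hub below 0.03 m and z of the grasp point in the frame of open_valve_hub between 0.02 and 0.1 m and contact force between each of the arm, the fingers and anything else below 0.3 N and value of joint open_lever below 0.55 rad), for 1.5 s.
2. its lever has been pushed fully across the pipe (value of joint open_lever above 1.42 rad), for 0.2 s.
3. the tool points at the same nut again, the valve now shut, and touches nothing for 1.5 s (horizontal distance between the grasp point and open_valve_hub below 0.03 m and z of the grasp point in the frame of open_valve_hub between 0.02 and 0.1 m and contact force between each of the arm, the fingers and anything else below 0.3 N and value of joint open_lever above 1.42 rad), for 1.5 s.
At the end, for the whole second after the job is handed in: The valve that was open is shut (lever at 1.42 rad or more) and at rest, the other two still shut (1.35 or more); bottle, cup and jar upright within 20 mm of their places. Pointing: TCP within 30 mm of the nut's axis and 20 to 100 mm above its top, no contact, 1.5 s (value of joint open_lever above 1.42 rad and velocity of joint open_lever below 0.05 rad/s and value of joint each of shut_lever_a, shut_lever_b above 1.35 rad and distance of each of soap, cup, jar from where it was at the start of the episode below 0.02 m and angle between each of soap, cup, jar's own z axis and vertical below 0.2 rad); the robot touches nothing.
It fails at once if a valve that was shut is opened (not (value of joint shut_lever_a above 1.35 rad) or not (value of joint shut_lever_b above 1.35 rad)).
It fails at once if the bottle, cup or jar is moved, lifted or tipped (distance of any of soap, cup, jar from where it was at the start of the episode above 0.02 m or angle between any of soap, cup, jar's own z axis and vertical above 0.2 rad).
It also fails if it takes over 56 s, if anything falls off the work surface, if the arm or the gripper's body presses on something with over 40 N, if the wrist force passes 120 N, or if a joint passes its speed limit or range.

## Working session

There is one attempt and no reset: what is moved stays moved. The work goes in short steps, Python scripts to look and compute and a tool call to move; the robot and the scene stay as the last step left them, time stands still between calls to the robot, and variables do not carry over. Pictures are saved under pics/ and viewed, at most 10 in all, crops included, and the job is handed in when it is done.

Besides the shell and the picture viewer there is one more tool, called after "Emit:" as name([rows], argument=value, ...), one row to a line, values as JSON. step_arm: Moves the arm, as the interface text tells. Its arguments: {"type":"object","properties":{"moves":{"type":"array","items":{"type":"array","items":{"type":"number"}}},"grip_force":{"type":"number"}},"required":["moves"]}

```bash
mkdir -p pics
cat > h.py <<'E'
import numpy as np,cv2
from bench import r
def grab(n):
    f=r.grab_frame(n); R=cv2.Rodrigues(np.array(f["rvec"],float))[0]; return f,R
def pts(f,R):
    d=f["depth"];K=f["mtx"];v,u=np.mgrid[:d.shape[0],:d.shape[1]]
    c=np.stack([(u-K[0,2])/K[0,0]*d,(v-K[1,2])/K[1,1]*d,d],-1)
    return (c-np.ravel(f["tvec"]))@R
def ray(f,R,u,v,z):
    t=np.ravel(f["tvec"]);C=-R.T@t;D=R.T@np.linalg.inv(f["mtx"])@[u,v,1.]
    return C+D*(z-C[2])/D[2]
E
python3 - <<'E'
from h import *
for n in("scene","top"):
    f,R=grab(n); cv2.imwrite(f"pics/{n}0.png",f["image"][:,:,::-1]); print(n,-R.T@np.ravel(f["tvec"]))
    np.savez(f"{n}0.npz",**f)
o=r.get_obs();print(o["clock"],o["tcp_pos"],o["orientation"],o["contact_force"],o["grip_width"])
E
```

```text
scene [1.02649686 0.28219386 0.8885288 ]
top [ 0.47312866 -0.00367353  1.28577959]
0.1 [0.27552955 0.6156624  0.24908858] [-6.56057999e-01 -3.07209587e+00  2.59465386e-03] [-0.12518579  0.37980577  0.55711463] 0.08536998587908483
```

View pics/scene0.png

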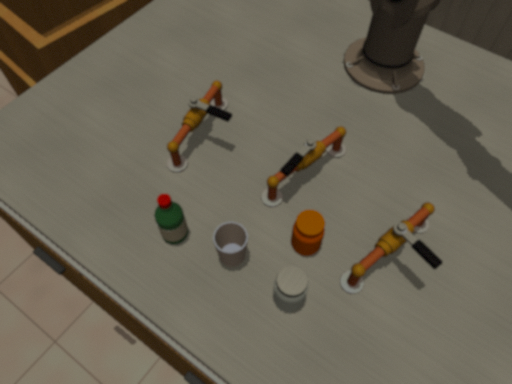

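View pics/top0.png

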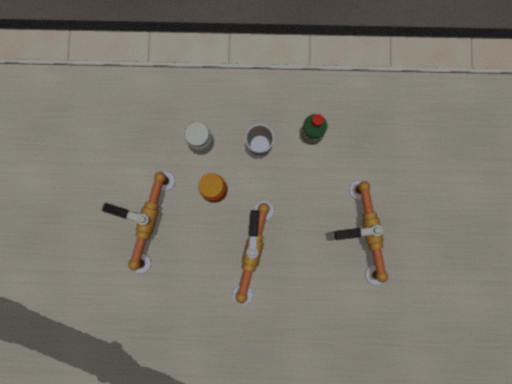

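The middle valve is open: in the top view its nut is near (252,253) and its sleeve near (254,223). In the scene view they are near (310,145) and (291,163). The left and right levers lie across their pipes. Next I'll measure from both views.

Run:
```python
from h import *
def load(n):
    f=dict(np.load(n+"0.npz")); return f,cv2.Rodrigues(f["rvec"].astype(float))[0]
S,T=load("scene"),load("top")
ims=[]
for (f,R),(u0,v0) in((S,(265,115)),(T,(215,195))):
    ims.append(cv2.resize(f["image"][v0:v0+80,u0:u0+80,::-1],(400,400),interpolation=cv2.INTER_CUBIC))
cv2.imwrite("pics/crop.png",np.hstack(ims))
for (f,R),box,n in((S,(265,115,345,205),"scene"),(T,(215,195,290,275),"top")):
    P=pts(f,R); g=f["image"].astype(int)
    m=np.zeros(g.shape[:2],np.uint8);u0,v0,u1,v1=box
    m[v0:v1,u0:u1]=(g[v0:v1,u0:u1].max(2)<45)
    k,l,st,c=cv2.connectedComponentsWithStats(m)
    i=1+np.argmax(st[1:,4]);print(n,"sleeve",st[i],c[i],"depthmed",np.median(P[l==i],0),"ray",ray(f,R,*c[i],.118), cv2.minAreaRect(np.argwhere(l==i)[:,::-1].astype(np.int32)))
    z=P[...,2][v0:v1,u0:u1]; mm=(z>.12)&(z<.14); print(n,"top-most",np.median(P[v0:v1,u0:u1][mm],0),mm.sum(),z.max(),np.argwhere(mm).mean(0)[::-1]+[u0,v0])
```

```text
scene sleeve [281 154  22  22 221] [291.66515837 164.05429864] depthmed [0.53481769 0.02469167 0.11859961] ray [0.53443742 0.02414638 0.118     ] ((291.7500305175781, 163.75), (9.192388534545898, 24.041629791259766), 45.0)
scene top-most [0.51012439 0.02500953 0.1215497 ] 87 0.8885287966069239 [300.20689655 153.04597701]
top sleeve [250 211   9  25 168] [253.69642857 222.58928571] depthmed [0.52930863 0.02209856 0.12047247] ray [0.53029617 0.02242228 0.118     ] ((253.66539001464844, 222.85409545898438), (7.298259735107422, 24.078018188476562), 3.5763344764709473)
top top-most [0.51863038 0.02343858 0.12187286] 164 1.2857795927132427 [253.10365854 229.98780488]
```

View pics/crop.png

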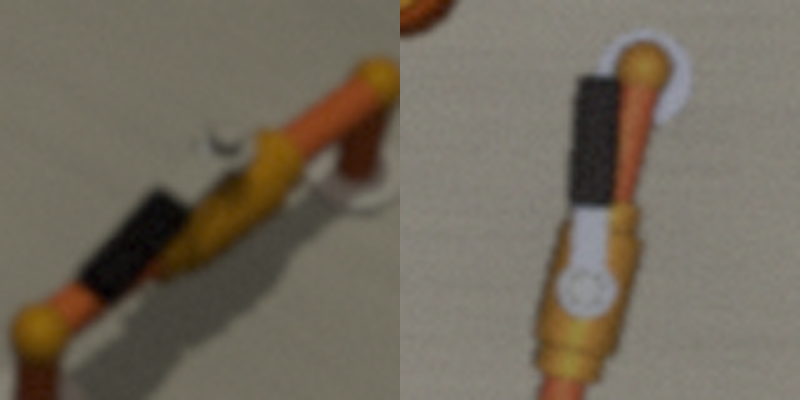

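```bash
cat >> h.py <<'E'
def load(n):
    f=dict(np.load(n+"0.npz")); return f,cv2.Rodrigues(f["rvec"].astype(float))[0]
def tri(a,b):
    S,T=load("scene"),load("top")
    Pm=[f["mtx"]@np.c_[R,np.ravel(f["tvec"])] for f,R in(S,T)]
    X=cv2.triangulatePoints(Pm[0],Pm[1],np.array(a,float).reshape(2,1),np.array(b,float).reshape(2,1)); return (X[:3]/X[3]).ravel()
def toolshift(target):
    o=r.get_obs();R=cv2.Rodrigues(np.array(o["orientation"]))[0]
    return (R.T@(np.array(target)-o["tcp_pos"])*1000).round(1)
E
python3 - <<'E'
from h import *
T=load("top")
hub=tri((310.2,143.0),(251.7,252.7)); sl=tri((291.66,164.05),(253.7,222.6))
print("hub",hub,"sleeve",sl,"r",np.hypot(*(sl-hub)[:2]))
print("hub by ray",ray(*T,251.7,252.7,.126))
a=ray(*T,263.4,208.2,.08);b=ray(*T,241,297.5,.08)
print("pipe",a,b,(a+b)/2,"len",np.hypot(*(a-b)[:2]),"yaw",np.arctan2(*(a-b)[1::-1]),"lever",np.arctan2(*(sl-hub)[1::-1]))
for n,p,z in(("orange",(212,187),.1),("jar",(197,132),.1),("cup",(260,138),.09),("soap",(316,121),.15)):print(n,ray(*T,*p,z))
print(toolshift([hub[0],hub[1],.25]),cv2.Rodrigues(np.array(r.get_obs()["orientation"]))[0].round(3))
E
```

```text
hub [0.46024623 0.02500691 0.11630564] sleeve [0.53063385 0.02238966 0.11220701] r 0.07043626518259154
hub by ray [0.46024093 0.02499931 0.126     ]
pipe [0.56765507 0.00063138 0.08      ] [0.353356   0.04872274 0.08      ] [0.46050554 0.02467706 0.08      ] len 0.21962894418883544 yaw -0.22075502863440502 lever -0.03716617382189568
orange [0.61410814 0.1253284  0.1       ]
jar [0.74813674 0.16684575 0.1       ]
cup [0.7390462 0.0131429 0.09     ]
soap [ 0.76920031 -0.11740411  0.15      ]
[-4.099e+02 -4.637e+02 -1.000e-01] [[-0.913  0.408 -0.001]
 [ 0.408  0.913 -0.002]
 [-0.    -0.002 -1.   ]]
```

Emit:
step_arm([
  [-30,-34,0,0,0,0,0],
  [-60,-68,0,0,0,0,0],
  [-90,-102,0,0,0,0,0],
  [-120,-136,0,0,0,0,0],
  [-150,-170,0,0,0,0,0],
  [-180,-204,0,0,0,0,0],
  [-210,-238,0,0,0,0,0],
  [-240,-271,0,0,0,0,0],
])

```text
clock: 0.9
tcp_pos: [0.3841, 0.2686, 0.2498]
orientation: [-0.656, -3.072, 0.0]
contact_force: [1.4, -0.5, 0.1]
grip_width: -0.0001
gripper_force: 0.0
```

Emit:
step_arm([
  [-28,-32,0,0,0,0,0],
  [-57,-64,0,0,0,0,0],
  [-85,-97,0,0,0,0,0],
  [-113,-129,0,0,0,0,0],
  [-142,-161,0,0,0,0,0],
  [-170,-193,0,0,0,0,0],
  [-170,-193,0,0,0,0,0],
  [-170,-193,0,0,0,0,0],
])

```text
clock: 1.7
tcp_pos: [0.4602, 0.0244, 0.2498]
orientation: [-0.66, -3.071, 0.0]
contact_force: [-0.8, 0.4, -0.6]
grip_width: 0.0002
gripper_force: 0.0
```

Run:
```python
from h import *
o=r.get_obs();print(o["clock"],o["tcp_pos"],o["orientation"],o["contact_force"],o["grip_width"],o["joints"])
print(toolshift([.4602,.025,.19]))
f,R=grab("scene");cv2.imwrite("pics/s1.png",f["image"][:,:,::-1]);P=pts(f,R);d=np.hypot(P[...,0]-.46,P[...,1]-.025)
```

```text
1.7 [0.46024436 0.02439682 0.24975845] [-6.59956662e-01 -3.07091744e+00  1.80458525e-04] [-0.82625304  0.36138187 -0.58683858] 0.00016399832662706204 [-0.52894274  0.11659485  0.37241585  2.06696443 -0.05155519  0.96714776
  1.01790169]
[ 0.3  0.5 59.8]
```

View pics/s1.png

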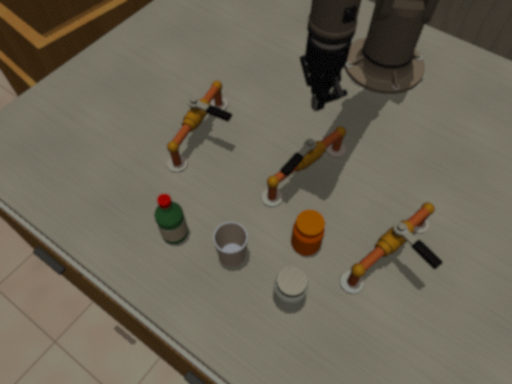

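The scene view shows the closed fingers over the middle valve, with the tips near (320,105). I'll descend to point, and check the tip height there.

Emit:
step_arm([
  [0,0,30,0,0,0,0],
  [0,0,60,0,0,0,0],
  [0,0,60,0,0,0,0],
  [0,0,60,0,0,0,0],
  [0,0,60,0,0,0,0],
  [0,0,60,0,0,0,0],
  [0,0,60,0,0,0,0],
  [0,0,60,0,0,0,0],
])

```text
clock: 2.55
tcp_pos: [0.4607, 0.0252, 0.1906]
orientation: [0.656, 3.071, 0.001]
contact_force: [0.1, 0.6, -0.2]
grip_width: 0.0003
gripper_force: 0.0
```

Emit:
step_arm([
  [0,0,0,0,0,0,0],
  [0,0,0,0,0,0,0],
  [0,0,0,0,0,0,0],
  [0,0,0,0,0,0,0],
  [0,0,0,0,0,0,0],
  [0,0,0,0,0,0,0],
  [0,0,0,0,0,0,0],
  [0,0,0,0,0,0,0],
])

```text
clock: 3.35
tcp_pos: [0.4604, 0.0251, 0.19]
orientation: [-0.656, -3.072, 0.0]
contact_force: [-0.3, 0.5, 0.1]
grip_width: -0.0001
gripper_force: 0.0
```

Emit:
step_arm([
  [0,0,0,0,0,0,0],
  [0,0,0,0,0,0,0],
  [0,0,0,0,0,0,0],
  [0,0,0,0,0,0,0],
  [0,0,0,0,0,0,0],
  [0,0,0,0,0,0,0],
  [0,0,0,0,0,0,0],
  [0,0,0,0,0,0,0],
])

```text
clock: 4.15
tcp_pos: [0.4604, 0.0251, 0.19]
orientation: [-0.656, -3.072, -0.0]
contact_force: [0.2, -0.1, -1.4]
grip_width: 0.0002
gripper_force: 0.0
```

Run:
```python
from h import *
f,R=grab("scene");im=f["image"][60:180,250:370,::-1]
P=pts(f,R);d=np.hypot(P[...,0]-.46,P[...,1]-.025);m=(d<.035)&(P[...,2]>.132);print("tip z",np.sort(P[m][:,2])[:10])
cv2.imwrite("pics/s2.png",cv2.resize(im,(600,600),interpolation=cv2.INTER_CUBIC))
hub=np.array([.4602,.025]);yaw=-.22
print("z shifts from here")
o=r.get_obs();print(o["clock"],o["tcp_pos"])
for t in (-.037,.2,.4,.6,.8,1.0,1.2,1.351,1.40):
    off=.026 if t>0 else .045
    p=hub+.072*np.array([np.cos(t),np.sin(t)])+off*np.array([np.sin(t),-np.cos(t)])
    print(round(t,2),p.round(3),toolshift([*p,.118]))
```

```text
tip z [0.17125597 0.1719219  0.17327903 0.17389618 0.17410898 0.1745493
 0.17501665 0.17602145 0.17613614 0.17727004]
z shifts from here
4.2 [0.46042322 0.02510924 0.19000073]
-0.04 [ 0.53  -0.023] [-83.5 -15.   72. ]
0.2 [0.536 0.014] [-73.5  20.5  72. ]
0.4 [0.537 0.029] [-67.9  34.8  72. ]
0.6 [0.534 0.044] [-59.6  47.6  72. ]
0.8 [0.529 0.059] [-49.   58.5  72. ]
1.0 [0.521 0.072] [-36.3  67.1  72. ]
1.2 [0.511 0.083] [-22.2  73.   72. ]
1.35 [0.501 0.09 ] [-10.9  75.5  72. ]
1.4 [0.498 0.092] [-7.2 76.  72. ]
```

View pics/s2.png

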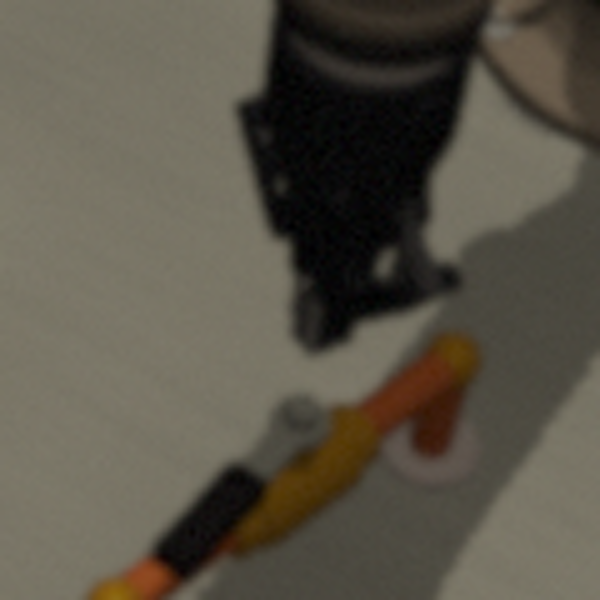

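Run:
```python
from h import *
o=r.get_obs();Rt=cv2.Rodrigues(np.array(o["orientation"]))[0]
f,R=grab("scene");P=pts(f,R)
sub=P[60:135,285:352].reshape(-1,3);q=(sub-o["tcp_pos"])@Rt*1000
q=q[(sub[:,2]>.14)&(np.hypot(q[:,0],q[:,1])<90)]
for lo in range(-80,80,10):
    s=q[(q[:,1]>=lo)&(q[:,1]<lo+10)]
    if len(s):i=s[:,2].argmax();print("y",lo,len(s),s[i].round(),"x range near tip",s[s[:,2]>-5][:,0].min(initial=99).round(),s[s[:,2]>-5][:,0].max(initial=-99).round())
```

```text
y -60 26 [-12. -51. -55.] x range near tip 99.0 -99.0
y -50 37 [-12. -40. -44.] x range near tip 99.0 -99.0
y -40 45 [-11. -32. -31.] x range near tip 99.0 -99.0
y -30 36 [-12. -26. -24.] x range near tip 99.0 -99.0
y -20 67 [ -8. -10.   8.] x range near tip -8.0 -7.0
y -10 196 [-10.  -6.  19.] x range near tip -12.0 -10.0
y 0 204 [-6.  8. 20.] x range near tip -13.0 -6.0
y 10 394 [-2. 13. 14.] x range near tip -8.0 7.0
y 20 391 [-11.  28. -26.] x range near tip 99.0 -99.0
y 30 792 [-11.  31. -29.] x range near tip 99.0 -99.0
y 40 173 [-12.  40. -39.] x range near tip 99.0 -99.0
y 50 73 [-13.  51. -54.] x range near tip 99.0 -99.0
y 60 39 [  5.  62. -66.] x range near tip 99.0 -99.0
```

Emit:
step_arm([
  [-42,-8,0,0,0,0,0],
  [-84,-15,0,0,0,0,0],
  [-84,-15,25,0,0,0,0],
  [-84,-15,50,0,0,0,0],
  [-84,-15,76,0,0,0,0],
  [-84,-15,76,0,0,0,0],
  [-84,-15,76,0,0,0,0],
])

```text
clock: 4.95
tcp_pos: [0.5309, -0.023, 0.1142]
orientation: [-0.656, -3.072, 0.001]
contact_force: [0.8, 0.1, 0.8]
grip_width: -0.0002
gripper_force: 0.0
```

Run:
```python
from h import *
o=r.get_obs();print(o["clock"],o["tcp_pos"],o["contact_force"])
hub=np.array([.4602,.025])
for t in (.0,.2,.4,.6,.8,1.0,1.2,1.351,1.40):
    off=.026
    p=hub+.072*np.array([np.cos(t),np.sin(t)])+off*np.array([np.sin(t),-np.cos(t)])
    print(round(t,2),p.round(3),toolshift([*p,.114]))
```

```text
4.95 [ 0.53091764 -0.02301202  0.11416752] [0.82306667 0.0629263  0.83101489]
0.0 [ 0.532 -0.001] [ 7.8 20.6  0.2]
0.2 [0.536 0.014] [10.5 35.7  0.2]
0.4 [0.537 0.029] [16.1 49.9  0.1]
0.6 [0.534 0.044] [24.4 62.7  0.1]
0.8 [0.529 0.059] [35.1 73.7  0.1]
1.0 [0.521 0.072] [47.7 82.2  0.1]
1.2 [0.511 0.083] [61.8 88.1  0.2]
1.35 [0.501 0.09 ] [73.1 90.7  0.2]
1.4 [0.498 0.092] [76.8 91.1  0.2]
```

Emit:
step_arm([
  [8,21,0,0,0,0,0],
  [10,31,0,0,0,0,0],
  [12,40,0,0,0,0,0],
  [16,50,0,0,0,0,0],
  [20,57,0,0,0,0,0],
  [24,63,0,0,0,0,0],
  [29,68,0,0,0,0,0],
  [35,74,0,0,0,0,0],
])

```text
clock: 5.75
tcp_pos: [0.5292, 0.059, 0.114]
orientation: [0.657, 3.072, -0.0]
contact_force: [-0.2, -4.2, 1.2]
grip_width: 0.0001
gripper_force: 1.4
```

Emit:
step_arm([
  [6,4,0,0,0,0,0],
  [13,8,0,0,0,0,0],
  [20,11,0,0,0,0,0],
  [27,14,0,0,0,0,0],
  [32,16,0,0,0,0,0],
  [38,17,0,0,0,0,0],
  [38,17,0,0,0,0,0],
])

```text
clock: 6.45
tcp_pos: [0.5009, 0.091, 0.1141]
orientation: [-0.654, -3.072, -0.001]
contact_force: [1.3, 0.3, 0.9]
grip_width: 0.0002
gripper_force: 0.0
```

Run:
```python
from h import *
o=r.get_obs();print(o["clock"],o["tcp_pos"],o["contact_force"])
f,R=grab("scene");cv2.imwrite("pics/s3.png",cv2.resize(f["image"][60:220,230:390,::-1],(600,600),interpolation=cv2.INTER_CUBIC))
```

```text
6.45 [0.50087078 0.0910034  0.11409485] [1.26596246 0.29150447 0.91272065]
```

View pics/s3.png

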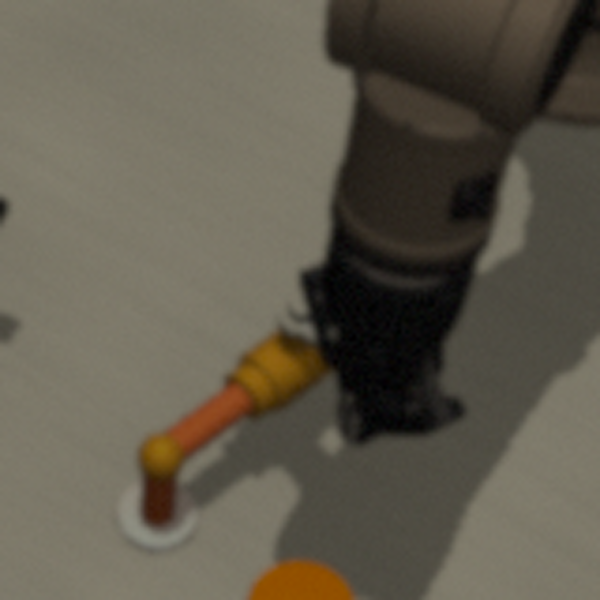

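The lever has swung across, hidden behind the fingers. The contact force is still near zero, so I'll push on in small steps until the stop is felt.

Emit:
step_arm([
  [2,0,0,0,0,0,0],
  [4,-1,0,0,0,0,0],
  [6,-1,0,0,0,0,0],
  [6,-1,0,0,0,0,0],
])

```text
clock: 6.9
tcp_pos: [0.499, 0.0914, 0.1147]
orientation: [0.656, 3.065, 0.003]
contact_force: [10.6, -0.8, -6.0]
grip_width: -0.0002
gripper_force: 5.4
```

Emit:
step_arm([
  [3,-1,0,0,0,0,0],
  [5,-1,0,0,0,0,0],
  [5,-1,0,0,0,0,0],
  [5,-1,0,0,0,0,0],
])

```text
clock: 7.3
tcp_pos: [0.4986, 0.0917, 0.1156]
orientation: [0.656, 3.056, 0.006]
contact_force: [21.8, -3.9, -14.0]
grip_width: -0.0001
gripper_force: 11.2
```

The stop is reached: force rises and the fingers no longer advance. I'll back off, lift, then look.

Emit:
step_arm([
  [-15,3,0,0,0,0,0],
  [-32,5,0,0,0,0,0],
  [-32,5,0,0,0,0,0],
  [-32,5,-38,0,0,0,0],
  [-32,5,-76,0,0,0,0],
  [-32,5,-76,0,0,0,0],
  [-32,5,-76,0,0,0,0],
])

```text
clock: 8.0
tcp_pos: [0.5213, 0.0846, 0.1904]
orientation: [0.655, 3.072, 0.002]
contact_force: [-1.1, -0.6, -0.4]
grip_width: 0.0003
gripper_force: 0.0
```

Run:
```python
from h import *
o=r.get_obs();print(o["clock"],o["tcp_pos"],o["contact_force"],toolshift([.4602,.025,.19]))
```

```text
8.0 [0.52129763 0.084634   0.19040264] [-1.11308312 -0.57981843 -0.3501765 ] [ 31.4 -79.4   0.3]
```

Emit:
step_arm([
  [10,-26,0,0,0,0,0],
  [21,-53,0,0,0,0,0],
  [31,-79,0,0,0,0,0],
  [31,-79,0,0,0,0,0],
  [31,-79,0,0,0,0,0],
  [31,-79,0,0,0,0,0],
  [31,-79,0,0,0,0,0],
  [31,-79,0,0,0,0,0],
])

```text
clock: 8.8
tcp_pos: [0.4616, 0.0253, 0.1898]
orientation: [-0.655, -3.072, 0.0]
contact_force: [-0.0, -0.7, 0.3]
grip_width: -0.0002
gripper_force: 0.0
```

Emit:
step_arm([
  [0,0,0,0,0,0,0],
  [0,0,0,0,0,0,0],
  [0,0,0,0,0,0,0],
  [0,0,0,0,0,0,0],
  [0,0,0,0,0,0,0],
  [0,0,0,0,0,0,0],
  [0,0,0,0,0,0,0],
  [0,0,0,0,0,0,0],
])

```text
clock: 9.6
tcp_pos: [0.4613, 0.0247, 0.19]
orientation: [0.656, 3.072, 0.0]
contact_force: [0.3, -0.1, -0.4]
grip_width: -0.0002
gripper_force: 0.0
```

Emit:
step_arm([
  [0,0,0,0,0,0,0],
  [0,0,0,0,0,0,0],
  [0,0,0,0,0,0,0],
  [0,0,0,0,0,0,0],
  [0,0,0,0,0,0,0],
  [0,0,0,0,0,0,0],
  [0,0,0,0,0,0,0],
  [0,0,0,0,0,0,0],
])

```text
clock: 10.4
tcp_pos: [0.4613, 0.0247, 0.19]
orientation: [-0.656, -3.072, 0.0]
contact_force: [0.1, 0.1, -0.6]
grip_width: -0.0002
gripper_force: 0.0
```

Run:
```python
from h import *
o=r.get_obs();print(o["clock"],o["tcp_pos"],o["contact_force"])
f,R=grab("scene");cv2.imwrite("pics/s4.png",cv2.resize(f["image"][:,:,::-1],(768,576)))
g=f["image"].astype(int);P=pts(f,R)
m=(g.max(2)<45)&(abs(P[...,2]-.114)<.014)&(np.hypot(P[...,0]-.46,P[...,1]-.025)<.12)
k,l,st,c=cv2.connectedComponentsWithStats(m.astype(np.uint8));i=1+np.argmax(st[1:,4])
s=ray(f,R,*c[i],.117);print(st[i],s,"joint",np.arctan2(s[1]-.025,s[0]-.4602)+.22,np.hypot(s[1]-.025,s[0]-.4602))
```

```text
10.4 [0.46131748 0.02472056 0.18997682] [ 0.1195505   0.08788007 -0.59859346]
[319 152  25  23 255] [0.47960615 0.09159546 0.117     ] joint 1.5072447119107912 0.06936536331329358
```

View pics/s4.png

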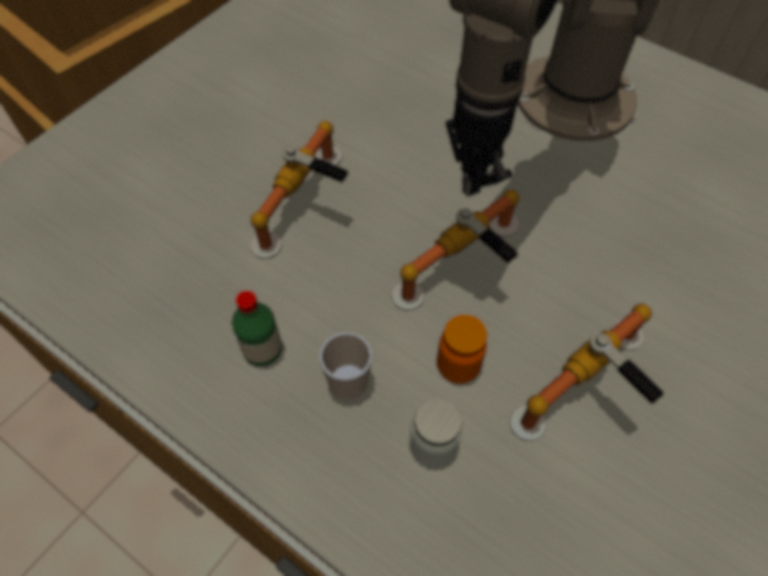

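The view shows the middle lever square across its pipe (sleeve near (497,245)). The other two levers are unchanged, and the bottle, cup and jar still stand. The joint measures about 1.51 rad, and the stop was felt, so I'm handing in.

```bash
python3 -c "
from bench import r
print(r.hand_in())"
```

```text
the job is handed in; nothing more can be done
None
```

I pointed at the open middle valve, pushed its lever to the stop (measured about 1.51 rad) and pointed at its nut again; the other two valves and the bottle, cup and jar look undisturbed in the last picture. The job is handed in at about 10.4 s; no verdict came back.

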